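Leave the saucepan simmering safely

ROBOT

A 6-joint arm with a two-finger parallel gripper is mounted at the origin on the work surface. World frame = base frame: x ahead of the robot, y to its left, z up, the work surface at z = 0. Lengths are in m, angles in rad, forces in N, time in s.
With the tool pointing down it reaches from about 0.375 to 0.975 m from the base axis. Payload 3.8 kg.
Tool frame: the origin (TCP) lies on the centre line of the jaws, within the pads' length; the fingertips stand 14 mm ahead of it and the grasp point (between the pads) lies 5 mm behind it (bot.finger_overhang is the distance from the TCP to the fingertips, in m); y points along the fingers, x is the direction in which the jaws open and shut, and the axes are right-handed (so a half turn about y gives the same grasp; the last joint's range is limited). The gripper opens to 85 mm and grips with 20 to 120 N. Pads are 22 mm wide; open, the fingers measure 114 mm over their backs; the gripper's body (76 mm by 85 mm) begins 54 mm behind the grasp point. The pads swing forward as they close: fully open they stand 13 mm farther back than shut.
Start: joints at [-1.21, 0.264, 1.604, -0, 1.274, -0.037], TCP at [0.261, -0.622, 0.245] pointing down, gripper open.
Joint ranges: [-2.63, 2.63], [-0.94, 2.18], [0.31, 2.57], [-1.31, 4.45], [0, 2.66], [-2.55, 2.55]. Speed limits (rad/s): [2.57, 2.57, 3.14, 3.14, 3.14, 3.14].

INTERFACE

Orientations are given as a rotation vector (axis times angle).
In Python, from workcell import readout, read_camera, bot, spotter gives the robot as it stands.
- The arm moves only by the tool jog_arm, never from a script. Its argument "increments" is a list of rows, each a list of 7 numbers: the shift along the tool's x, y, z in m, then the turn, a rotation vector about the tool's x, y, z in rad, then the opening, from 0 (shut) to 1 (fully open). A call has 1 to 10 rows; each row shifts and turns the pose as measured when the row begins, along the tool's axes as they then stand; what a row does not reach is not made up. A row lasts 1/8 s, in which the tool goes at most 62.5 mm and 10.7 degrees, less where a joint would pass 70% of its speed; a pose out of reach is approached as far as the arm can. A call with a gripper value outside its range is refused whole. The fingers move at their own pace and stop on an object; "force" is the grip in N (left out, the last holds). Time passes only in rows, so rows that do not move let the fingers close. It gives the time, the measured TCP pose, the force and the opening at its end, in the units of the state.
- readout.read_state(): the state, without advancing time (a new reading comes with each control period).
- read_camera(name): name is "scene" or "top" or "wrist"; returns a dict with "img" (400x640x3 uint8, blue, green, red), "range_z" (400x640 float32, m along the optical axis (not along the pixel's ray), 0 where there is no reading), "fx", "fy", "cx", "cy" (pixels), "world_from_camera" (4x4, takes a point from camera to world coordinates). Camera axes: x right, y down, z forward; pixel columns grow to the right and rows downward; lengths in m; the calibration is good to about 2 mm. A picture is of the moment at which its call begins.
- bot.finish_job(): hands the job in, once; it reports no verdict.
Trained networks look in a picture, given as the dict that the camera call returned (one of the last four; its "shot" number tells which), for a name from the list of things; names that differ only in an ending like _2 or _b are one class to them, and where a whole thing is asked for, a point or a joint stands for the part that bears it (a point fixed in the world has none). Each returns a list of dicts, best first, with "p" (0 to 1); they miss things now and then, are a little off and sometimes report something else, mostly with a low value. They report only what shows in the picture. A call takes as long as a camera call.
- spotter.masks_of(picture, thing): "mask" (400x640 bool, what is visible of it) and "location" ([column, row] in pixels, amid what is visible of it).
- spotter.spot_point(picture, thing): "location" ([column, row] in pixels: a listed point, or the origin of a listed thing).
The state is a dict: "time": time; "q": joint angles; "joint_vel": joint speeds; "joint_torque": joint torques, N m; "tool_pos": TCP position; "tcp_rot": TCP orientation; "wrist_force": force on the tool from outside, world axes, zero at the start; "torque": the same for the moment, N m; "width": opening from 0.0 (shut) to 1.0 (fully open).
Only numpy, scipy, OpenCV 4.12 (cv2) and the standard library are available. Lean on these libraries where they do the work, as an engineer would, in place of code of your own. Each camera call takes 0.05 s, during which the arm holds its last target. There are 200 camera calls.

TASK

Make the simmering saucepan safe: without gripping or lifting it, gently push its handle round from the front of the hob until it points straight out to the side away from the teapot, parallel to the hob's front edge, with the pan still seated on its support. Then turn the gas knob down until its pointer is on the raised round dot, and after that slide the metal guard all the way over the knob. Leave everything else on the worktop where it stands.

Things in the scene. Friction and masses are not known exactly. Their poses are not given: they have to be found in the camera images.
- hob: White table-top gas hob, fixed, 300 x 300 mm, flat deck 30 mm above the worktop. Origin: centre of its underside. Its -x side is the front edge (parallel to its y axis), roughly towards the robot. Pan support at (55, 0) mm, knob axis at (-110, -30) mm, parked guard's middle at (-110, 80) mm in its frame.
- pan_seat (a point): Centre of the dark cast pan support, at the level where the pan's base rests, 50 mm above the worktop. Eight upstands (73 mm inner radius, reaching 8 mm above that level) keep the pan centred while it turns.
- pan: Lidded steel saucepan, loose, 0.6-0.95 kg, radius 70 mm (lid 73), 91 mm high. Origin: centre of its base. +x runs along its straight black handle: a bar 18 mm wide, 16 mm high, from 90 to 220 mm off the pan's axis, its middle 56 mm above the base. At the start it points over the hob's front, above the controls. It turns about its own axis under 1-4 N near the handle's end; gripping or over 15 N is too rough.
- handle (a point): Point in the middle of the handle's section, 165 mm from the pan's axis: a good place to push.
- handle_tip (a point): Far end of the pan's handle, 220 mm from the pan's axis.
- knob_axis (a point): Where the gas knob's upright axis meets the hob's deck (30 mm above the worktop). Knob: black, skirt 40 mm across and 10 mm high, with an upright grip bar 38 mm long, 11 mm wide, its top 36 mm above the deck.
- knob (a joint): Angle of the gas knob, rad, 0 to 2.7, growing clockwise seen from above. At 0 the bar's pointer (the end with a white line) points to the hob's front (-x of the hob). The raised round dot, 25 mm from the axis, is at 0.9; the other marks are thin lines. It takes 0.03 N m to turn and stays where it is left.
- guard (a joint): Travel of the knob guard, m: 0 parked on the knob's +y side, grows as it slides towards -y of the hob; 0.11 (its end stop) is fully over the knob. It takes 1.5 to 2 N and stays where it is left. It must not go over the knob (past 0.04) before the knob is on the dot.
- guard_end (a point): Middle of the closed outer end face of the guard (faces +y of the hob), 22 mm above the deck; push here towards -y. The guard is an aluminium hood 61 mm (hob x) by 56 mm (hob y), its top 44 mm above the deck, open towards the knob, which fits inside it.
- teapot: White ceramic teapot, loose, radius 70 mm, 164 mm high, spout and handle 100 mm from its axis; it stands beside the pan, left or right. Origin: centre of its underside. Leave alone.
- bowl: Low white bowl, radius 50 mm, 45 mm high, on the side opposite the teapot; the handle passes above it. Origin: centre of its underside. Leave alone.
- mill: Dark wooden pepper mill, radius 26 mm, 168 mm high, behind the pan. Origin: underside. Leave alone.
- jar: Glass jar, radius 30 mm, 120 mm high, behind the pan. Origin: underside. Leave alone.
- mug: White mug, radius 38 mm, 85 mm high, at the hob's +y side. Origin: underside. Leave alone.
- eggcup: White egg cup, radius 24 mm, 60 mm high, at the hob's -y side. Origin: underside. Leave alone.
- spoon: Steel spoon, 170 mm long, lying at the robot's right. Leave alone.

How it is judged:
By the outcome, as a careful person would: the job done as asked, in the order asked, and still so for the second after the job is handed in, with the robot touching nothing.
It also fails if it takes over 58 s, if anything falls off the work surface, if the arm or the gripper's body presses on something with over 40 N, if the wrist force passes 120 N, or if a joint passes its speed limit or range.

## Working session

There is one attempt and no reset: what is moved stays moved. The work goes in short steps, Python scripts to look and compute and a tool call to move; the robot and the scene stay as the last step left them, time stands still between calls to the robot, and variables do not carry over. Pictures are saved under pics/ and viewed, about 8 in all and at most 12, crops included, and the job is handed in when it is done.

Besides the shell and the picture viewer there is one more tool, called after "Emit:" as a command line: name --pt "numbers of a row" for each row, then --argument value for the rest. jog_arm: Moves the arm, as the interface text tells. Its arguments: {"type":"object","properties":{"increments":{"type":"array"},"force":{"type":"number"}},"required":["increments"]}

```bash
mkdir -p pics; cat > h.py <<'E'
import numpy as np, cv2
from workcell import readout, read_camera, bot, spotter
from scipy.spatial.transform import Rotation as R
def ray(p,uv):
    T=p["world_from_camera"];d=T[:3,:3]@np.array([(uv[0]-p["cx"])/p["fx"],(uv[1]-p["cy"])/p["fy"],1]);return T[:3,3],d
def atz(p,uv,z):
    o,d=ray(p,uv);return o+d*(z-o[2])/d[2]
def cloud(p):
    v,u=np.mgrid[:400,:640];z=p["range_z"];c=np.stack([(u-p["cx"])/p["fx"]*z,(v-p["cy"])/p["fy"]*z,z],-1)
    T=p["world_from_camera"];w=c@T[:3,:3].T+T[:3,3];w[z==0]=np.nan;return w
def proj(p,X):
    T=np.linalg.inv(p["world_from_camera"]);c=T[:3,:3]@np.asarray(X)+T[:3,3];return c[:2]/c[2]*[p["fx"],p["fy"]]+[p["cx"],p["cy"]]
E
python3 - <<'E'
from h import *
np.set_printoptions(precision=4,suppress=True)
s=readout.read_state();print(s["time"],s["tool_pos"],R.from_rotvec(s["tcp_rot"]).as_matrix())
Z=dict(hob=0,pan_seat=.05,pan=.05,handle=.106,handle_tip=.106,knob_axis=.03,guard_end=.052,teapot=0,bowl=0,mill=0,jar=0,mug=0,eggcup=0)
for n in("top","scene"):
    p=read_camera(n);cv2.imwrite(f"pics/{n}0.png",p["img"])
    print(n,p["world_from_camera"][:3,3])
    for t,z in Z.items():
        r=spotter.spot_point(p,t)[:2]
        print(t,[(round(x["p"],2),np.round(x["location"]),atz(p,x["location"],z)[:2]) for x in r])
E
```

```text
0.0 [ 0.2612 -0.6216  0.2439] [[ 0.3874 -0.0008  0.9219]
 [-0.9219  0.0021  0.3874]
 [-0.0023 -1.      0.0001]]
top [ 0.3569 -0.0805  1.3813]
hob [(0.8, array([278., 216.]), array([0.5486, 0.0443]))]
pan_seat [(0.39, array([277., 216.]), array([0.5426, 0.0447]))]
pan [(0.89, array([279., 196.]), array([0.6076, 0.0391]))]
handle [(0.66, array([276., 243.]), array([0.4509, 0.0403]))]
handle_tip [(0.68, array([276., 263.]), array([0.3903, 0.0382]))]
knob_axis [(0.57, array([276., 250.]), array([0.4342, 0.0457]))]
guard_end [(0.58, array([234., 238.]), array([0.4706, 0.1807])), (0.54, array([277., 215.]), array([0.5443, 0.0439]))]
teapot [(0.8, array([354., 224.]), array([ 0.521 , -0.2092])), (0.25, array([201., 192.]), array([0.6322, 0.3081]))]
bowl [(0.64, array([204., 193.]), array([0.6267, 0.298 ]))]
mill []
jar [(0.71, array([279., 250.]), array([0.4337, 0.0386])), (0.57, array([341., 182.]), array([ 0.6683, -0.1696]))]
mug [(0.79, array([185., 241.]), array([0.4635, 0.3519])), (0.52, array([430., 272.]), array([ 0.3645, -0.4581]))]
eggcup [(0.71, array([336., 263.]), array([ 0.3924
[... 318 characters left out ...]
, array([0.452 , 0.0442])), (0.29, array([269., 240.]), array([ 0.5643, -0.2537]))]
handle_tip [(0.77, array([291., 134.]), array([0.3847, 0.0542])), (0.7, array([162., 285.]), array([ 0.4578, -0.4741]))]
knob_axis [(0.94, array([302., 165.]), array([0.4375, 0.035 ]))]
guard_end [(0.59, array([336., 141.]), array([0.4721, 0.1531]))]
teapot [(0.74, array([270., 239.]), array([ 0.5104, -0.2005]))]
bowl [(0.75, array([403., 149.]), array([0.6228, 0.2931]))]
mill [(0.97, array([433., 190.]), array([0.771 , 0.1972]))]
jar [(0.71, array([302., 165.]), array([0.4186, 0.0585]))]
mug [(0.82, array([372., 118.]), array([0.4748, 0.3612]))]
eggcup [(0.25, array([272., 240.]), array([ 0.5169, -0.2008]))]
```

View pics/top0.png

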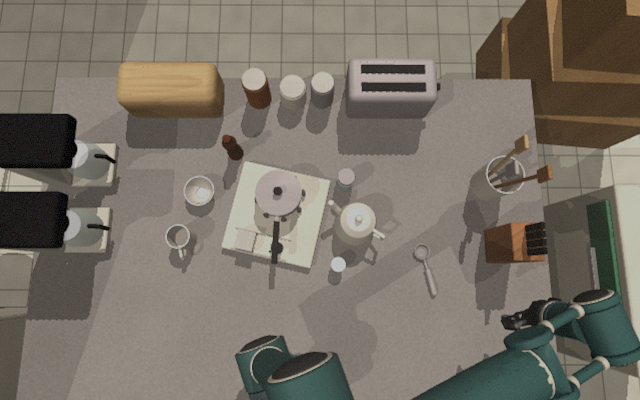

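View pics/scene0.png

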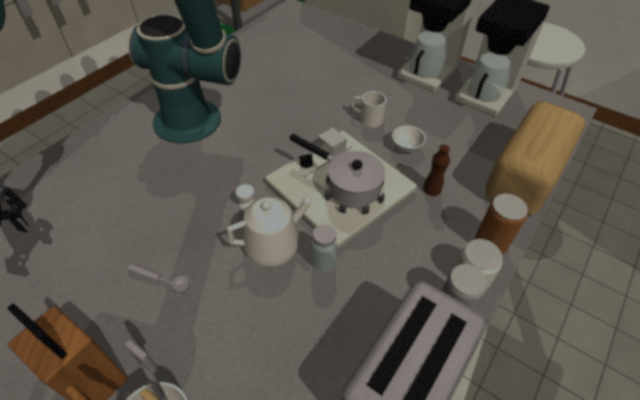

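The top view shows the pan at (278,195) with its handle toward the robot, ending at about (275,262). The teapot is at the right (357,222) and the bowl at the left (199,190), so the handle must go to hob +y, which is left in the image. The knob at (276,250) is partly hidden by the handle, and the guard is at about (245,240). Next I'll fit the hob pose.

```bash
cat >> h.py <<'E'
def hobfit(p):
    m=spotter.masks_of(p,"hob")[0]["mask"];w=cloud(p)
    k=cv2.dilate(m.astype(np.uint8),np.ones((5,5)))>0
    k&=abs(w[...,2]-.03)<.008
    P=w[k][:,:2].astype(np.float32)
    P=P[np.linalg.norm(P-np.median(P,0),axis=1)<.23]
    (c,s,a)=cv2.minAreaRect(P*1000)
    yaw=(np.radians(a)+np.pi/4)%(np.pi/2)-np.pi/4
    return np.array(c)/1000,s,yaw
def rot2(a): return np.array([[np.cos(a),-np.sin(a)],[np.sin(a),np.cos(a)]])
def handledir(p):
    w=cloud(p);m=spotter.masks_of(p,"pan")[0]["mask"];k=m&(abs(w[...,2]-.112)<.012)
    return w,k
E
python3 - <<'E'
from h import *
np.set_printoptions(precision=4,suppress=True)
for n in("top","scene"):
    p=read_camera(n);w=cloud(p)
    c,s,a=hobfit(p);print(n,"hob",c,s,a)
    for nm,l in dict(seat=(.055,0),knob=(-.11,-.03),gend=(-.11,.108)).items():print(nm,c+rot2(a)@l)
    m=spotter.masks_of(p,"pan")[0]["mask"];P=w[m]
    lid=P[(P[:,2]>.13)&(P[:,2]<.145)];print("lid",lid[:,:2].max(0)/2+lid[:,:2].min(0)/2,len(lid))
    hd=P[(abs(P[:,2]-.112)<.01)];c0=c+rot2(a)@[.055,0]
    hd=hd[(np.linalg.norm(hd[:,:2]-c0,axis=1)>.1)];d=hd[:,:2]-c0;print("handle",len(hd),d.mean(0),np.degrees(np.arctan2(d[:,1].mean(),d[:,0].mean())),np.linalg.norm(d,axis=1).max())
p=read_camera("top");i=p["img"][140:290,170:400];cv2.imwrite("pics/crop1.png",cv2.resize(i,None,fx=3.4,fy=3.4,interpolation=cv2.INTER_CUBIC))
E
```

```text
top hob [0.5536 0.0476] (300.6451416015625, 299.86041259765625) -0.22657495448316212
seat [0.6072 0.0352]
knob [0.4397 0.0431]
gend [0.4707 0.1775]
lid [0.6062 0.0351] 60
handle 238 [-0.1601  0.0058] 177.9149153172202 0.21791380380627307
scene hob [0.5567 0.0487] (304.4425964355469, 301.11846923828125) -0.2367643419718597
seat [0.6102 0.0358]
knob [0.4427 0.0454]
gend [0.4751 0.1795]
lid [0.6099 0.036 ] 94
handle 292 [-0.1565  0.0044] 178.38551143373226 0.21914590172823456
```

View pics/crop1.png

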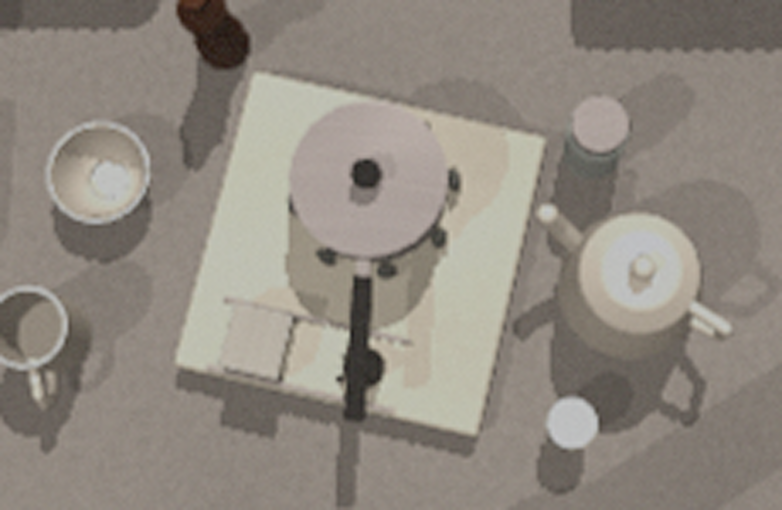

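Emit:
jog_arm --pt "0 0 0 0 -0.165 0 0" --pt "0 0 0 0 -0.165 0 0" --pt "0 0 0 0 -0.165 0 0" --pt "0 0 0 0 -0.165 0 0" --pt "0 0 0 0 -0.165 0 0" --pt "0 0 0 0 -0.165 0 0" --pt "0 0 0 0 -0.165 0 0" --pt "0 0 0 0 0 0 0"

```text
time: 2.75
tool_pos: [0.2615, -0.6223, 0.2453]
tcp_rot: [-1.571, -0.014, 0.014]
wrist_force: [-0.7, 0.5, -0.9]
width: 0.0
```

Emit:
jog_arm --pt "0.013 0 0.048 0 0 0 0" --pt "0.013 0 0.048 0 0 0 0" --pt "0.013 0 0.048 0 0 0 0" --pt "0.013 0 0.048 0 0 0 0" --pt "0.013 0 0.048 0 0 0 0" --pt "0.013 0 0.048 0 0 0 0" --pt "0.013 0 0.048 0 0 0 0" --pt "0.013 0 0.048 0 0 0 0" --pt "0.013 0 0.048 0 0 0 0" --pt "0 0 0 0 0 0 0"

```text
time: 4.0
tool_pos: [0.3805, -0.1785, 0.2459]
tcp_rot: [-1.574, 0.011, -0.021]
wrist_force: [0.1, -0.1, 0.8]
width: -0.001
```

```bash
cat >> h.py <<'E'
def st():
    s=readout.read_state();M=R.from_rotvec(s["tcp_rot"]).as_matrix()
    print("t",round(s["time"],2),"pos",np.round(s["tool_pos"],4),"yaw",round(float(np.arctan2(M[1,0],M[0,0])),4),"y",np.round(M[:,1],4),"F",np.round(s["wrist_force"],2),"q6",round(s["q"][5],2),"w",s["width"]);return np.array(s["tool_pos"]),M
def to(X):
    p,M=st();d=np.round(M.T@(np.array(X)-p),4);print("to",X,"tool",d);return d
E
python3 -c "
from h import *
to([.433,.006,.17])"
```

```text
t 4.0 pos [ 0.3805 -0.1785  0.2459] yaw -0.02 y [ 0.0062 -0.003  -1.    ] F [ 0.11 -0.08  0.79] q6 -0.48 w -0.001350271801954465
to [0.433, 0.006, 0.17] tool [0.0483 0.0757 0.1857]
```

Emit:
jog_arm --pt "0.013 0 0.047 0 0 0 0" --pt "0.012 0 0.046 0 0 0 0" --pt "0.012 0 0.046 0 0 0 0" --pt "0.012 0 0.044 0 0 0 0" --pt "0 0 0 0 0 0 0" --pt "0 0.04 0 0 0 0 0" --pt "0 0.036 0 0 0 0 0" --pt "0 0.036 0 0 0 0 0" --pt "0 0.024 0 0 0 0 0" --pt "0 0 0 0 0 0 0"

```text
time: 5.25
tool_pos: [0.4407, -0.0053, 0.1095]
tcp_rot: [-1.582, 0.027, -0.052]
wrist_force: [-0.3, 0.2, 0.4]
width: -0.002
```

```bash
python3 -c "
from h import *
to([.433,.006,.109])
p=read_camera('top');i=p['img'][140:290,170:400];cv2.imwrite('pics/crop2.png',cv2.resize(i,None,fx=3.4,fy=3.4))"
```

```text
t 5.25 pos [ 0.4407 -0.0053  0.1095] yaw -0.0503 y [ 0.0152 -0.0122 -0.9998] F [-0.26  0.2   0.38] q6 -0.0 w -0.0018869437724356225
to [0.433, 0.006, 0.109] tool [-0.0082  0.0002  0.0109]
```

View pics/crop2.png

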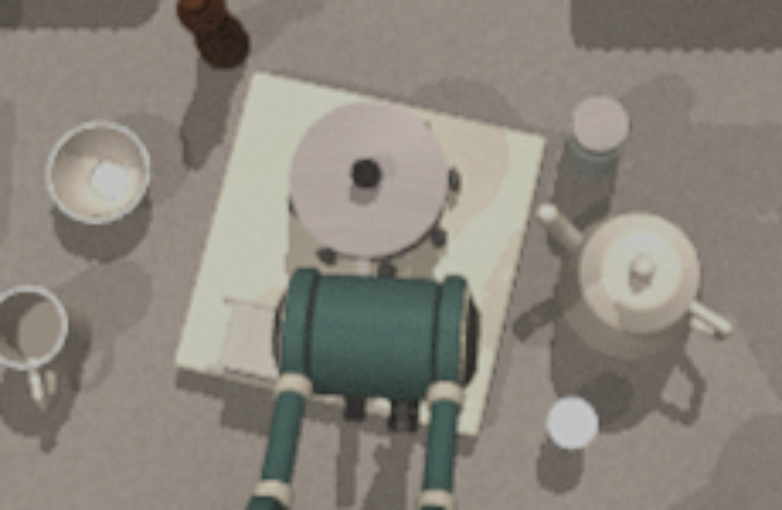

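Emit:
jog_arm --pt "-0.002 0 0.01 0 0 0 0" --pt "-0.001 0 0.008 0 0 0 0" --pt "0 0 0.006 0 0 0 0" --pt "0 0 0.006 0 0 0 0" --pt "-0.001 0 0.006 0 0.03 0 0" --pt "-0.001 0 0.008 0 0.045 0 0"

```text
time: 6.05
tool_pos: [0.4428, 0.0407, 0.115]
tcp_rot: [-1.58, 0.079, -0.122]
wrist_force: [-0.2, -0.9, -1.2]
width: -0.0
```

```bash
cat >> h.py <<'E'
def arc(c=(.608,.0355)):
    p,M=st();d=p[:2]-c;l=(M.T@np.r_[d,0]);print("rel tool x,z",np.round(l[[0,2]],4),"TCP ang",np.degrees(np.arctan2(d[1],d[0])),"r",np.linalg.norm(d))
E
python3 -c "
from h import *
arc()"
```

```text
t 6.05 pos [0.4428 0.0407 0.115 ] yaw -0.1282 y [ 0.0265 -0.0138 -0.9996] F [-0.19 -0.88 -1.21] q6 0.19 w -8.236927987026429e-05
rel tool x,z [-0.1644 -0.016 ] TCP ang 178.202946519328 r 0.165276170889634
```

Emit:
jog_arm --pt "-0.001 0.003 0.0105 0.003 0.06 0.006 0" --pt "-0.001 0.003 0.0105 0.003 0.06 0.006 0" --pt "-0.001 0.003 0.0105 0.003 0.06 0.006 0" --pt "-0.001 0.003 0.0105 0.003 0.06 0.006 0" --pt "-0.001 0.002 0.0105 0.003 0.06 0.006 0" --pt "-0.001 0.002 0.0105 0.003 0.06 0.006 0"

```text
time: 6.8
tool_pos: [0.4556, 0.1056, 0.1005]
tcp_rot: [-1.525, 0.391, -0.385]
wrist_force: [-0.1, -1.2, 0.9]
width: 0.0
```

```bash
python3 -c "
from h import *
arc()"
```

```text
t 6.8 pos [0.4556 0.1056 0.1005] yaw -0.4956 y [-5.000e-04  1.130e-02 -9.999e-01] F [-0.09 -1.24  0.91] q6 0.65 w 6.186819277828253e-05
rel tool x,z [-0.1674 -0.0108] TCP ang 155.30073715191918 r 0.16774504895069023
```

Emit:
jog_arm --pt "-0.001 -0.002 0.0105 -0.003 0.06 0.003 0" --pt "-0.001 -0.002 0.0105 -0.002 0.06 0.003 0" --pt "-0.001 0 0.0105 0 0.06 0.003 0" --pt "-0.001 0 0.0105 0 0.06 0.003 0" --pt "-0.001 0.001 0.0105 0 0.06 0.003 0" --pt "-0.001 0.001 0.0105 0 0.06 0.003 0" --pt "-0.001 0.001 0.0105 0 0.06 0.003 0"

```text
time: 7.68
tool_pos: [0.4946, 0.1699, 0.1014]
tcp_rot: [-1.445, 0.743, -0.698]
wrist_force: [-0.2, -1.9, -0.2]
width: 0.001
```

```bash
python3 -c "
from h import *
arc()"
```

```text
t 7.67 pos [0.4946 0.1699 0.1014] yaw -0.9243 y [-0.0237  0.0151 -0.9996] F [-0.16 -1.95 -0.17] q6 1.18 w 0.0005762697722696626
rel tool x,z [-0.1755 -0.0095] TCP ang 130.16431181499263 r 0.17586961489214578
```

Emit:
jog_arm --pt "0.0005 -0.001 0.0105 0.001 0.06 -0.004 0" --pt "0.0005 -0.001 0.0105 0.001 0.06 -0.004 0" --pt "0.0005 -0.001 0.0105 0.001 0.06 -0.004 0" --pt "0.0005 0 0.0105 0.001 0.06 -0.004 0" --pt "0.0005 0 0.0105 0.001 0.06 -0.003 0" --pt "0.0005 0 0.0105 0.001 0.06 -0.003 0" --pt "0.0005 0 0.0105 0.001 0.06 -0.003 0" --pt "0.0005 0 0.0105 0.001 0.06 -0.003 0"

```text
time: 8.68
tool_pos: [0.5685, 0.2064, 0.1018]
tcp_rot: [-1.297, 1.1, -1.093]
wrist_force: [-2.1, -0.7, 1.6]
width: 0.004
```

```bash
cat >> h.py <<'E'
def hand(c=(.608,.0355),cams=("top","scene")):
    for n in cams:
        p=read_camera(n);w=cloud(p);g=p["img"].astype(int).max(-1)
        m=spotter.masks_of(p,"pan")[0]["mask"]
        r=np.linalg.norm(w[...,:2]-c,axis=-1)
        P=w[m&(abs(w[...,2]-.112)<.01)&(r>.1)&(r<.23)][:,:2]
        L=w[m&(w[...,2]>.13)&(w[...,2]<.145)][:,:2]
        if len(P)<8: print(n,"few",len(P));continue
        f=cv2.fitLine(P.astype(np.float32),cv2.DIST_HUBER,0,.001,.001).ravel();d=P.mean(0)-c
        print(n,len(P),"centre-ang",round(np.degrees(np.arctan2(d[1],d[0])),2),"line",round(np.degrees(np.arctan2(f[1],f[0])),2),"lid",(L.max(0)+L.min(0))/2)
E
python3 -c "
from h import *
arc();hand()"
```

```text
t 8.68 pos [0.5685 0.2064 0.1018] yaw -1.415 y [-0.0149 -0.0109 -0.9998] F [-2.14 -0.73  1.62] q6 1.73 w 0.0036852491006172205
rel tool x,z [-0.1749 -0.0126] TCP ang 103.03052149631047 r 0.17540519579090905
top 43 centre-ang 97.27 line -53.24 lid [0.60896782 0.03668141]
scene 208 centre-ang 94.97 line -82.33 lid [0.61115599 0.03822827]
```

Emit:
jog_arm --pt "0.0005 -0.001 0.0105 0 0.06 0 0" --pt "0.0005 -0.001 0.0105 0 0.06 0 0" --pt "0.0005 -0.001 0.0105 0 0.06 0 0" --pt "0.0005 0 0.0095 0 0.055 0 0" --pt "0 0 0.004 0 0.02 0 0" --pt "0 0 0 0 0 0 0"

```text
time: 9.62
tool_pos: [0.6087, 0.2075, 0.1023]
tcp_rot: [-1.186, 1.291, -1.279]
wrist_force: [1.0, -0.2, -0.2]
width: 0.0
```

```bash
python3 -c "
from h import *
arc();hand()"
```

```text
t 9.62 pos [0.6087 0.2075 0.1023] yaw -1.6681 y [-0.0221 -0.0109 -0.9997] F [ 1.02 -0.19 -0.18] q6 1.96 w 0.0004750979427983027
rel tool x,z [-0.1712 -0.016 ] TCP ang 89.75756478761572 r 0.1719535023002157
top 44 centre-ang 83.54 line 48.14 lid [0.60971957 0.03674682]
scene 264 centre-ang 81.99 line 83.76 lid [0.61310632 0.03698334]
```

Emit:
jog_arm --pt "0 0 0.006 0 0.04 0 0" --pt "0 0 0.006 0 0.03 0 0" --pt "0 0 0.004 0 0.02 0 0" --pt "0 0 0 0 0 0 0" --pt "0 0 -0.02 0 0 0 0" --pt "0 0 -0.04 0 0 0 0" --pt "0 -0.04 -0.04 0 0 0 0" --pt "0 -0.05 -0.02 0 0 0 0" --pt "0 -0.05 0 0 0 0 0" --pt "0 0 0 0 0 0 0"

```text
time: 11.08
tool_pos: [0.5089, 0.229, 0.2475]
tcp_rot: [-1.135, 1.358, -1.354]
wrist_force: [0.2, -0.1, 1.2]
width: 0.004
```

```bash
python3 -c "
from h import *
arc();hand();
for n in('top','scene'):
    p=read_camera(n);print(hobfit(p));cv2.imwrite(f'pics/{n}3.png',p['img'])"
```

```text
t 11.07 pos [0.5089 0.229  0.2475] yaw -1.7653 y [-0.0194 -0.0127 -0.9997] F [ 0.16 -0.12  1.18] q6 2.15 w 0.0036476218256880485
rel tool x,z [-0.1707 -0.1347] TCP ang 117.11674250796726 r 0.2173917956785042
top 184 centre-ang 78.33 line 79.26 lid [0.60925894 0.03551105]
scene 201 centre-ang 76.06 line 79.05 lid [0.61351306 0.03799749]
(array([0.55393439, 0.047371  ]), (300.3531799316406, 300.6089782714844), np.float64(-0.2277065316303366))
(array([0.55641614, 0.04936856]), (302.2012939453125, 301.078369140625), np.float64(-0.22881640401462722))
```

View pics/top3.png

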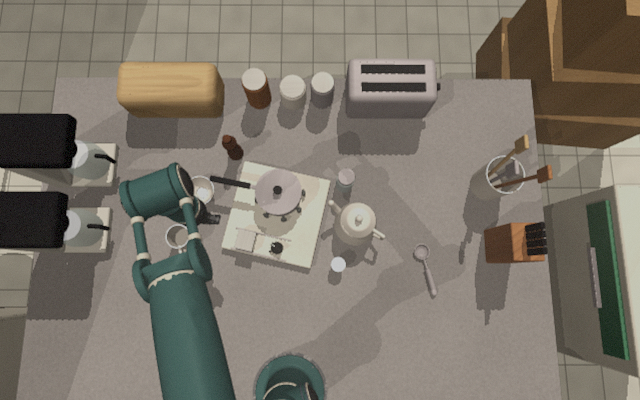

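Emit:
jog_arm --pt "0 0.03 0.02 0 0 0 0" --pt "0 0.05 0.02 0 0 0 0" --pt "0 0.045 0 0 0 0 0" --pt "0 0.015 0 0 0.035 0 0" --pt "0 0 0 0 0 0 0"

```text
time: 12.1
tool_pos: [0.5415, 0.2169, 0.0939]
tcp_rot: [-1.129, 1.393, -1.381]
wrist_force: [0.4, -0.3, 0.1]
width: 0.006
```

```bash
python3 -c "
from h import *
to([.6284,.2063,.103])"
```

```text
t 12.1 pos [0.5415 0.2169 0.0939] yaw -1.8034 y [-0.0336 -0.0177 -0.9993] F [ 0.38 -0.26  0.11] q6 2.15 w 0.006245260958123122
to [0.6284, 0.2063, 0.103] tool [-0.0094 -0.0119  0.0867]
```

Emit:
jog_arm --pt "-0.004 -0.006 0.02 0.012 0 0.01 0" --pt "-0.004 -0.003 0.02 0.008 0 0.005 0" --pt "-0.001 -0.001 0.018 0 0 0 0" --pt "0 0 0.01 0 0 0 0" --pt "0 0 0 0 0 0 0"

```text
time: 12.72
tool_pos: [0.6229, 0.2123, 0.1154]
tcp_rot: [-1.082, 1.37, -1.383]
wrist_force: [-0.6, 0.3, 0.5]
width: -0.001
```

```bash
python3 -c "
from h import *
to([.6284,.2063,.103])"
```

```text
t 12.72 pos [0.6229 0.2123 0.1154] yaw -1.8029 y [ 0.0111 -0.0011 -0.9999] F [-0.59  0.3   0.53] q6 2.1 w -0.0010272935078689052
to [0.6284, 0.2063, 0.103] tool [0.0046 0.0125 0.0066]
```

```bash
python3 -c "
from h import *
arc();hand()"
```

```text
t 12.72 pos [0.6229 0.2123 0.1154] yaw -1.8029 y [ 0.0111 -0.0011 -0.9999] F [-0.59  0.3   0.53] q6 2.1 w -0.0010272935078689052
rel tool x,z [-0.1755 -0.0262] TCP ang 85.1951603623484 r 0.17741504972619376
top 81 centre-ang 77.31 line 70.93 lid [0.60937638 0.03535742]
scene 240 centre-ang 76.04 line 78.6 lid [0.61275815 0.03684565]
```

Emit:
jog_arm --pt "0 0.006 0.002 0 0 0 0" --pt "0 0.004 0.003 0 0 0 0" --pt "0 0 0.002 0 0 0 0" --pt "0 0 0 0 0 0 0"

```text
time: 13.42
tool_pos: [0.6256, 0.2107, 0.1016]
tcp_rot: [-1.089, 1.372, -1.381]
wrist_force: [0.5, 0.9, -0.2]
width: -0.001
```

```bash
python3 -c "
from h import *
arc();hand()"
```

```text
t 13.43 pos [0.6256 0.2107 0.1016] yaw -1.8011 y [ 0.0045 -0.0028 -1.    ] F [ 0.47  0.9  -0.18] q6 2.09 w -0.001448505112701312
rel tool x,z [-0.1746 -0.0229] TCP ang 84.26408098839086 r 0.1760421771891394
top 34 centre-ang 78.11 line 72.18 lid [0.60941106 0.03536765]
scene 238 centre-ang 76.12 line 78.63 lid [0.61388241 0.03694369]
```

Emit:
jog_arm --pt "0 0 0.003 0 0 0 0" --pt "0 0 0.003 0 0 0 0" --pt "0 0 0.003 0 0 0 0" --pt "0 0 0 0 0 0 0"

```text
time: 14.12
tool_pos: [0.6343, 0.209, 0.1021]
tcp_rot: [-1.09, 1.373, -1.38]
wrist_force: [-0.1, 1.1, -0.1]
width: 0.002
```

```bash
python3 -c "
from h import *
arc();hand(cams=['scene'])"
```

```text
t 14.12 pos [0.6343 0.209  0.1021] yaw -1.801 y [ 0.0037 -0.0022 -1.    ] F [-0.09  1.1  -0.08] q6 2.09 w 0.0018769604116389783
rel tool x,z [-0.1749 -0.014 ] TCP ang 81.39199471612929 r 0.17548132435676173
scene 269 centre-ang 73.52 line 75.58 lid [0.61299146 0.03615153]
```

Emit:
jog_arm --pt "0 0 -0.02 0 0 0 0.4" --pt "0 0 -0.04 0 0 0 0.4" --pt "0 -0.03 -0.05 0 0 0 0.4" --pt "0.01 -0.05 -0.05 0 -0.15 0 0.4" --pt "0.02 -0.04 -0.03 0 -0.15 0 0.4" --pt "0.05 0 0 0 -0.15 0 0.4" --pt "0.05 0 0 0 -0.15 0 0.4" --pt "0.03 0 0 0 -0.15 0 0.4" --pt "0 0 0 0 0 0 0.4"

```text
time: 15.35
tool_pos: [0.4763, 0.0891, 0.2225]
tcp_rot: [-1.413, 0.784, -0.811]
wrist_force: [0.6, 0.5, 0.6]
width: 0.397
```

```bash
python3 -c "
from h import *
st();hand();hand()
ps={n:read_camera(n) for n in('wrist','top')};p=ps['wrist'];cv2.imwrite('pics/w4.png',p['img'])
print(hobfit(ps['top']))
print(p['world_from_camera'])
w=cloud(p)
for t,z in dict(knob_axis=.03,guard_end=.052).items(): print(t,[(x['p'],x['location'],atz(p,x['location'],z)) for x in spotter.spot_point(p,t)[:2]])"
```

```text
t 15.35 pos [0.4763 0.0891 0.2225] yaw -1.0245 y [ 0.0178 -0.0024 -0.9998] F [0.61 0.54 0.64] q6 1.16 w 0.39687587425608395
top 206 centre-ang 75.44 line 75.12 lid [0.60939644 0.03526787]
scene 277 centre-ang 73.58 line 75.81 lid [0.61299975 0.03599455]
top 218 centre-ang 75.49 line 75.68 lid [0.60967568 0.03521639]
scene 268 centre-ang 73.53 line 76.41 lid [0.61265552 0.03623613]
(array([0.55341431, 0.04686116]), (299.2262268066406, 299.795166015625), np.float64(-0.22676856629441033))
[[ 0.52436052 -0.82334697 -0.21713086  0.5334986 ]
 [-0.85143822 -0.50401134 -0.14500183  0.12811712]
 [ 0.0099504   0.26090675 -0.96531273  0.35050769]
 [ 0.          0.          0.          1.        ]]
knob_axis [(0.65, [342.3, 226.2], array([0.44374129, 0.04529652, 0.03      ]))]
guard_end [(0.75, [254.9, 151.4], array([0.47177301, 0.17057701, 0.052     ]))]
```

View pics/w4.png

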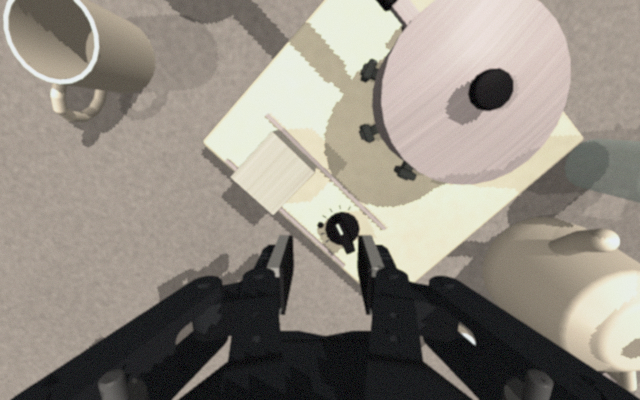

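```bash
python3 -c "
from h import *
i=cv2.imread('pics/w4.png')[185:275,285:405];cv2.imwrite('pics/w4c.png',cv2.resize(i,None,fx=6,fy=6,interpolation=cv2.INTER_CUBIC))"
```

```text
(no output)
```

View pics/w4c.png

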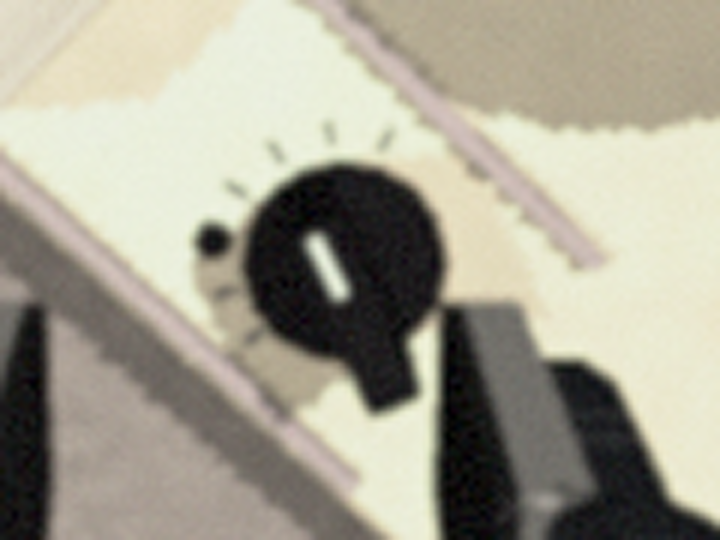

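The wrist view shows the dot at (320,225), left of the knob. The pointer's white line runs from (342,235) to (337,224), up and left, so the knob is well past the dot, clockwise.

```bash
python3 -c "
from h import *
p=read_camera('wrist')
a,b,d=[atz(p,x,z) for x,z in(((342.5,234.7),.066),((337,224.2),.066),((320.3,225),.031))]
v=b-a;print(a,b,'ptr ang',np.degrees(np.arctan2(v[1],v[0])),'dot',d)
k=np.array([.441,.0445]);v=d[:2]-k;print('dot ang/r',np.degrees(np.arctan2(v[1],v[0])),np.linalg.norm(v),'expected',180-np.degrees(.9+.227))
m=spotter.masks_of(p,'knob')[0]['mask'];w=cloud(p);P=w[m];T=P[(P[:,2]>.06)&(P[:,2]<.07)];print(len(T),T.mean(0),cv2.minAreaRect((T[:,:2]*1000).astype(np.float32)))
S=P[(P[:,2]<.044)];print(cv2.minEnclosingCircle((S[:,:2]*1000).astype(np.float32)))
to([.441,.0445,.13])"
```

```text
[0.44608984 0.04876512 0.066     ] [0.45299438 0.05996117 0.066     ] ptr ang 58.33810254282476 dot [0.43205098 0.06780924 0.031     ]
dot ang/r 111.00309272953606 0.024968097471016255 expected 115.42765648875623
342 [0.44505198 0.04723778 0.06499942] ((444.0502014160156, 46.158477783203125), (36.859466552734375, 11.045438766479492), 56.63832473754883)
((443.9671936035156, 45.680118560791016), 19.920164108276367)
t 16.1 pos [0.4755 0.0909 0.2219] yaw -1.0208 y [ 0.016  -0.002  -0.9999] F [-0.89  0.63 -0.68] q6 1.16 w 0.4011506315558299
to [0.441, 0.0445, 0.13] tool [ 0.0206  0.0914 -0.0548]
```

Emit:
jog_arm --pt "0 0 0 0 -0.15 0 0.5" --pt "0 0 0 0 -0.15 0 0.5" --pt "0 0 0 0 -0.15 0 0.5" --pt "0 0.02 -0.025 0 0 0.015 0.5" --pt "0 0.03 -0.025 0 0 0 0.5" --pt "0 0.03 0 0 0 0 0.5" --pt "0 0 0 0 0 0 0.5"

```text
time: 16.98
tool_pos: [0.4502, 0.0476, 0.1409]
tcp_rot: [-1.519, 0.432, -0.438]
wrist_force: [-0.4, -0.2, -0.1]
width: 0.502
```

```bash
python3 -c "
from h import *
to([.4435,.0455,.057])"
```

```text
t 16.98 pos [0.4502 0.0476 0.1409] yaw -0.5557 y [ 0.006   0.0064 -1.    ] F [-0.36 -0.2  -0.07] q6 0.6 w 0.5020347694290841
to [0.4435, 0.0455, 0.057] tool [-0.0047  0.0839 -0.0061]
```

Emit:
jog_arm --pt "-0.003 0.02 -0.003 -0.003 0.01 0 0.5" --pt "-0.002 0.025 -0.003 -0.003 0 0 0.5" --pt "0 0.02 0 0 0 0 0.5" --pt "0 0.013 0 0 0 0 0.5" --pt "0 0 0 0 0 0 0.5"

```text
time: 17.6
tool_pos: [0.4498, 0.0463, 0.068]
tcp_rot: [-1.519, 0.432, -0.453]
wrist_force: [0.1, 0.9, 1.0]
width: 0.503
```

```bash
python3 -c "
from h import *
to([.4435,.0455,.057])
p=read_camera('wrist');cv2.imwrite('pics/w5.png',p['img'][150:400,180:500])"
```

```text
t 17.6 pos [0.4498 0.0463 0.068 ] yaw -0.5653 y [ 0.0138  0.0018 -0.9999] F [0.14 0.87 0.98] q6 0.61 w 0.5032159889290136
to [0.4435, 0.0455, 0.057] tool [-0.005   0.0109 -0.0042]
```

View pics/w5.png

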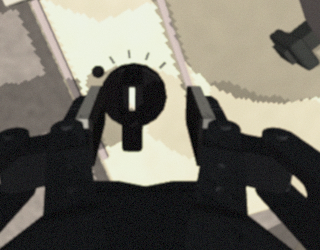

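Emit:
jog_arm --pt "-0.004 0.005 -0.003 0 0 0.006 0.5" --pt "-0.003 0.005 -0.003 0 0 0.006 0.5" --pt "-0.001 0.001 0 0 0 0 0.5" --pt "0 0 0 0 0 0 0.5"

```text
time: 18.15
tool_pos: [0.4418, 0.0457, 0.059]
tcp_rot: [-1.514, 0.438, -0.447]
wrist_force: [0.3, -0.9, -0.1]
width: 0.501
```

```bash
python3 -c "
from h import *
to([.4435,.0455,.057])"
```

```text
t 18.15 pos [0.4418 0.0457 0.059 ] yaw -0.5652 y [ 0.0083  0.009  -0.9999] F [ 0.31 -0.93 -0.06] q6 0.6 w 0.5005746905722525
to [0.4435, 0.0455, 0.057] tool [0.0015 0.002  0.0008]
```

Emit:
jog_arm --pt "0.002 0 0.001 0 0 0 0.3" --pt "0 0 0 0 0 0 0.08" --pt "0 0 0 0 0 0 0.05" --pt "0 0 0 0 0 0 0.05" --pt "0 0 0 0 0 0 0.05" --force 20

```text
time: 18.77
tool_pos: [0.4422, 0.0467, 0.0593]
tcp_rot: [-1.513, 0.443, -0.443]
wrist_force: [-0.3, -0.2, 1.1]
width: 0.123
```

```bash
python3 -c "
from h import *
to([.4435,.0455,.057])"
```

```text
t 18.77 pos [0.4422 0.0467 0.0593] yaw -0.5667 y [ 0.0032  0.0115 -0.9999] F [-0.3  -0.23  1.06] q6 0.6 w 0.1227296932315474
to [0.4435, 0.0455, 0.057] tool [ 0.0017  0.0023 -0.0004]
```

Emit:
jog_arm --pt "0 0 0 0 -0.1 0 0.05" --pt "0 0 0 0 -0.1 0 0.05" --pt "0 0 0 0 -0.1 0 0.05" --pt "0 0 0 0 -0.1 0 0.05" --pt "0 0 0 0 0 0 0.05"

```text
time: 19.4
tool_pos: [0.4417, 0.047, 0.0593]
tcp_rot: [-1.555, 0.122, -0.122]
wrist_force: [-1.2, 0.4, 1.1]
width: 0.12
```

```bash
python3 -c "
from h import *
to([.4422,.0467,.0593])"
```

```text
t 19.4 pos [0.4417 0.047  0.0593] yaw -0.1557 y [ 0.0015  0.0123 -0.9999] F [-1.16  0.45  1.07] q6 0.19 w 0.11994749653193362
to [0.4422, 0.0467, 0.0593] tool [ 0.0005  0.     -0.0002]
```

Smooth. About 0.6 rad remains.

Emit:
jog_arm --pt "0 0 0 0 -0.1 0 0.05" --pt "0 0 0 0 -0.1 0 0.05" --pt "0 0 0 0 -0.1 0 0.05" --pt "0 0 0 0 -0.1 0 0.05" --pt "0 0 0 0 -0.1 0 0.05" --pt "0 0 0 0 -0.08 0 0.05" --pt "0 0 0 0 0 0 0.05" --pt "0 0 0 0 0 0 0.05"

```text
time: 20.4
tool_pos: [0.4409, 0.0469, 0.0593]
tcp_rot: [-1.532, -0.334, 0.331]
wrist_force: [-0.6, 0.1, 1.1]
width: 0.125
```

```bash
python3 -c "
from h import *
to([.4422,.0467,.0593])
p=read_camera('wrist');i=p['img'][170:310,230:400];cv2.imwrite('pics/w6.png',cv2.resize(i,None,fx=4,fy=4,interpolation=cv2.INTER_CUBIC))"
```

```text
t 20.4 pos [0.4409 0.0469 0.0593] yaw 0.4248 y [-0.0011  0.0125 -0.9999] F [-0.65  0.14  1.14] q6 -0.4 w 0.12465001348046441
to [0.4422, 0.0467, 0.0593] tool [ 0.0012  0.     -0.0007]
```

View pics/w6.png

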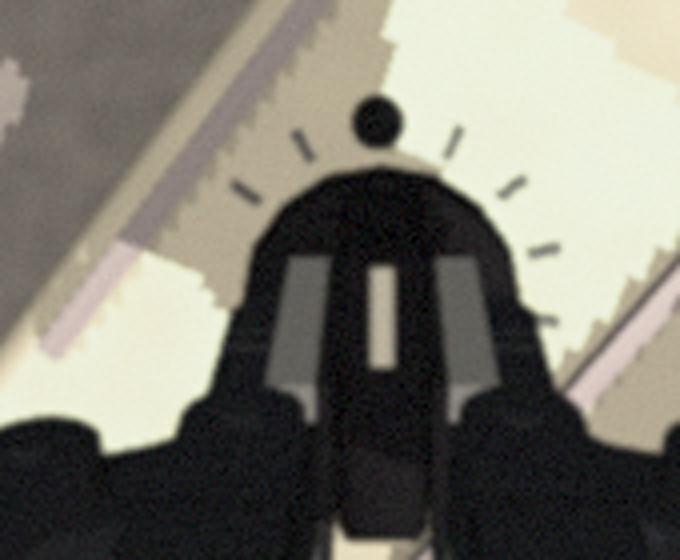

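Emit:
jog_arm --pt "0 0 0 0 0 0 0.25" --pt "0 0 0 0 0 0 0.4" --pt "0 0 0 0 0 0 0.5" --pt "0 -0.02 0 0 0 0 0.5" --pt "0 -0.05 0 0 0 0 0.5" --pt "0 -0.06 0 0 0.16 0 0.2" --pt "0 0 0 0 0.17 0 0" --pt "0 0 0 0 0.16 0 0" --pt "0 0 0 0 0.16 0 0" --pt "0 0 0 0 0 0 0"

```text
time: 21.7
tool_pos: [0.442, 0.0449, 0.1943]
tcp_rot: [-1.55, 0.193, -0.195]
wrist_force: [-0.9, 0.4, -1.0]
width: -0.002
```

```bash
python3 -c "
from h import *
to([.480,.212,.17])
for n in('top','wrist','scene'):
    p=read_camera(n);w=cloud(p)
    c=np.array([.5536,.047]);a=-.227
    L=(w[...,:2]-c)@rot2(a)
    k=(abs(w[...,2]-.074)<.006)&(abs(L[...,0]+.11)<.045)&(L[...,1]>0)&(L[...,1]<.13)
    q=L[k]
    if len(q): print(n,len(q),np.percentile(q,2,0),np.percentile(q,98,0))
    k=(w[...,2]>.06)&(w[...,2]<.071)&(np.linalg.norm(L-[-.11,-.03],axis=-1)<.028);P=w[k][:,:2]
    if len(P)>10: print('knobbar',len(P),cv2.minAreaRect((P*1000).astype(np.float32)))
"
```

```text
t 21.7 pos [0.442  0.0449 0.1943] yaw -0.2473 y [ 0.0025  0.0121 -0.9999] F [-0.92  0.43 -1.  ] q6 0.28 w -0.0024991568615568742
to [0.48, 0.212, 0.17] tool [-0.0041  0.0264  0.171 ]
wrist 5656 [-0.13660607  0.04728713] [-0.07826909  0.1008692 ]
knobbar 490 ((443.2278747558594, 46.23936462402344), (11.441417694091797, 37.6759033203125), 24.58344078063965)
scene 312 [-0.13807819  0.04508647] [-0.07762998  0.09961026]
knobbar 44 ((442.0557861328125, 44.00164794921875), (10.784778594970703, 38.92604446411133), 25.406225204467773)
```

Emit:
jog_arm --pt "-0.001 0 0.04 0 0 0 0" --pt "-0.001 0 0.045 0 0 0 0" --pt "-0.001 0 0.045 0 0 0 0" --pt "-0.001 0 0.04 0 0 0 0" --pt "0 0.03 0 0 0 0 0" --pt "0 0.04 0 0 0 0 0" --pt "0 0.03 0 0 0 0 0" --pt "0 0 0 0 0 0 0"

```text
time: 22.85
tool_pos: [0.4816, 0.2179, 0.0932]
tcp_rot: [-1.551, 0.18, -0.183]
wrist_force: [-0.1, -0.3, 0.0]
width: -0.004
```

```bash
python3 -c "
from h import *
to([.480,.2097,.058]);to([.4487,.073,.058])"
```

```text
t 22.85 pos [0.4816 0.2179 0.0932] yaw -0.2318 y [ 0.0035  0.0119 -0.9999] F [-0.1  -0.25  0.04] q6 0.6 w -0.0039872013689119445
to [0.48, 0.2097, 0.058] tool [ 0.0003  0.0351 -0.0088]
t 22.85 pos [0.4816 0.2179 0.0932] yaw -0.2318 y [ 0.0035  0.0119 -0.9999] F [-0.1  -0.25  0.04] q6 0.6 w -0.0039872013689119445
to [0.4487, 0.073, 0.058] tool [ 0.0012  0.0333 -0.149 ]
```

Emit:
jog_arm --pt "0 0.02 0 0 0 0 0" --pt "0 0.016 0 0 0 0 0" --pt "0 0 -0.01 0 0 0 0" --pt "0 0 -0.012 0 0 0 0" --pt "0 0 -0.012 0 0 0 0" --pt "0 0 -0.012 0 0 0 0" --pt "0 0 -0.012 0 0 0 0" --pt "0 0 -0.012 0 0 0 0" --pt "0 0 -0.012 0 0 0 0"

```text
time: 23.98
tool_pos: [0.4666, 0.1351, 0.0613]
tcp_rot: [-1.546, 0.171, -0.189]
wrist_force: [-0.6, 1.7, 0.2]
width: -0.0
```

```bash
python3 -c "
from h import *
to([.4487,.073,.058])"
```

```text
t 23.98 pos [0.4666 0.1351 0.0613] yaw -0.2298 y [ 0.0131  0.0163 -0.9998] F [-0.63  1.75  0.2 ] q6 0.44 w -0.0003389724176912731
to [0.4487, 0.073, 0.058] tool [-0.0033  0.0021 -0.0646]
```

Emit:
jog_arm --pt "-0.001 0.001 -0.012 0 0 0 0" --pt "-0.001 0.001 -0.012 0 0 0 0" --pt "-0.001 0.001 -0.01 0 0 0 0" --pt "0 0 -0.008 0 0 0 0" --pt "0 0 -0.008 0 0 0 0"

```text
time: 24.6
tool_pos: [0.4528, 0.0837, 0.058]
tcp_rot: [-1.545, 0.169, -0.191]
wrist_force: [0.6, 1.1, 0.5]
width: -0.004
```

Emit:
jog_arm --pt "0 0 -0.006 0 0 0 0" --pt "0 0 -0.004 0 0 0 0" --pt "0 0 -0.003 0 0 0 0"

```text
time: 24.98
tool_pos: [0.4529, 0.0832, 0.0585]
tcp_rot: [-1.516, 0.174, -0.205]
wrist_force: [2.6, 13.4, -4.6]
width: 0.001
```

```bash
python3 -c "
from h import *
to([.4487,.073,.058])"
```

```text
t 24.98 pos [0.4529 0.0832 0.0585] yaw -0.2434 y [ 0.0247  0.0431 -0.9988] F [ 2.59 13.43 -4.55] q6 0.3 w 0.0009337988715914684
to [0.4487, 0.073, 0.058] tool [-0.0017 -0.     -0.0109]
```

The force rose to 13 N with no further travel, so the guard is at its end stop. I'll back off and check.

Emit:
jog_arm --pt "0 0 0.01 0 0 0 0" --pt "0 0 0.025 0 0 0 0" --pt "0 0 0.03 0 0 0 0" --pt "0 -0.05 0 0 0 0 0" --pt "0 -0.06 0 0 0 0 0" --pt "0 -0.06 -0.03 0 0 0 0" --pt "-0.04 0 -0.05 0 0 0 0" --pt "-0.02 0 -0.05 0 0 0 0" --pt "0 0 0 0 0 0 0"

```text
time: 26.1
tool_pos: [0.3729, 0.0268, 0.2246]
tcp_rot: [-1.529, 0.178, -0.194]
wrist_force: [0.6, 0.7, -0.4]
width: 0.001
```

```bash
python3 -c "
from h import *
st();hand();hand()
for n in('top','wrist','scene'):
    p=read_camera(n);w=cloud(p)
    if n=='top': print(hobfit(p));i=p['img'][140:290,170:400];cv2.imwrite('pics/f_top.png',cv2.resize(i,None,fx=3.4,fy=3.4))
    c=np.array([.5536,.047]);a=-.227
    L=(w[...,:2]-c)@rot2(a)
    k=(abs(w[...,2]-.074)<.006)&(abs(L[...,0]+.11)<.045)&(L[...,1]>-.11)&(L[...,1]<.13)
    q=L[k]
    if len(q): print(n,len(q),np.percentile(q,2,0),np.percentile(q,98,0))
"
```

```text
t 26.1 pos [0.3729 0.0268 0.2246] yaw -0.2382 y [ 0.0146  0.032  -0.9994] F [ 0.56  0.68 -0.39] q6 0.2 w 0.0012914175621853595
top 225 centre-ang 75.43 line 75.78 lid [0.60958458 0.03521725]
scene 259 centre-ang 73.28 line 74.69 lid [0.61250626 0.03635154]
top 188 centre-ang 75.43 line 76.64 lid [0.60942885 0.03528316]
scene 274 centre-ang 73.6 line 76.83 lid [0.61306193 0.03644617]
(array([0.55375085, 0.04732277]), (300.2422790527344, 299.87896728515625), np.float64(-0.22786152760577938))
top 137 [-0.11066013 -0.05682557] [-0.08016605 -0.00265046]
wrist 3587 [-0.13713171 -0.05197395] [-0.07836178  0.00090998]
scene 344 [-0.13750524 -0.05458645] [-0.07750248 -0.00076595]
```

View pics/f_top.png

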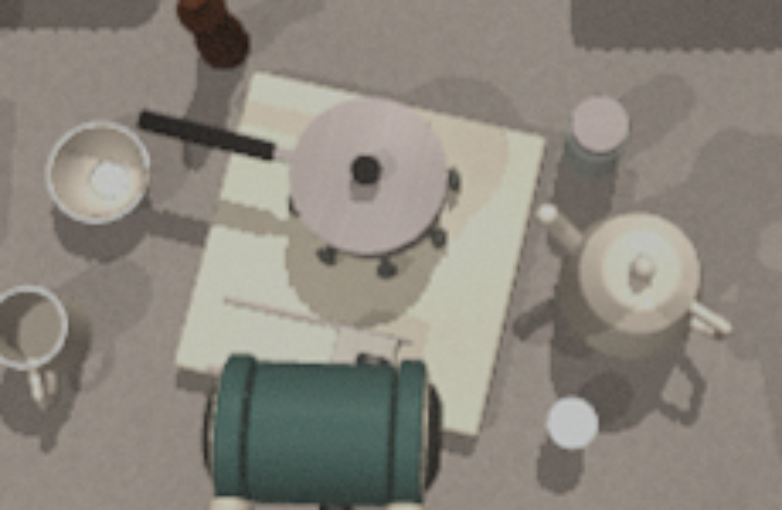

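```bash
python3 -c "
from h import *
print(bot.finish_job())"
```

```text
the job is handed in; nothing more can be done
None
```

I did all three steps in the order asked and handed the job in at about 26 s. It reports no verdict.

- **Handle:** I pushed it round with the closed fingertips, without gripping or lifting; wrist force stayed around 1–2 N at each reading. It now points to the side away from the teapot at about 76°, against a target of 77°. Single readings ran from 74.7° to 76.8°, so it is probably about 1° past parallel. The lid centre is within about 2 mm of the seat in the top view and 5 mm in the scene view, so the pan looks still seated.
- **Knob:** I turned the pointer from about 1.9 rad down to the dot. The wrist picture shows the white line aimed at the dot, and the measured bar angle gives 0.90–0.91 rad against 0.9.
- **Guard:** I pushed it until it stalled at about 13 N. Its middle then matched the knob axis within 1 mm in both the wrist and scene cameras.

**One disagreement:** the cameras showed only about 100 mm of guard travel, not 110 mm. They put the parked guard about 10 mm closer to the knob than stated. I accepted it as fully closed because of the stall and the centring on the knob.

The last top view shows the teapot, bowl, mill, jar, mug and egg cup where they were. The spoon was outside that view, but the arm did not work near it. The arm was clear of everything when I handed in.

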